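# Clamp the sample cell a quarter turn past touch

### The job

Push the sample carrier all the way into the bench clamp until it stops, then turn the clamp's wing knob clockwise (seen from above) until the foot just touches the cell, and tighten it one quarter turn more from there, no further, so that the cell is held firmly without cracking its window. Then let go, and leave the test tube rack and the measuring cylinder beside the clamp where they stand.

Things in the scene. Friction and masses are not known exactly. Their poses are not given: they have to be found in the camera images.
- clamp: Fixed grey base of the clamp, 190 x 125 x 15 mm. Origin: on the bench, straight under the knob's axis; x along the channel towards its stop (away from the robot), y left, z up. Plate from x = -110 to 80 mm. Two rails 10 mm high, inner faces at y = +-26.7 mm, guide the carrier with 1.7 mm play each side; the stop's face is at x = 45 mm, its top 31 mm above the bench.
- head: Fixed grey portal over the channel: posts 24 x 16 mm at y = +-47.5 mm, crossbeam 34 x 116 x 20 mm, top 110 mm above the bench. Origin and axes as clamp. It carries screw, knob and a rubber-faced spring foot, 28 mm across, that hangs under the beam. The foot starts 2 to 7.5 mm above the height of the cell's top, set differently each time and not measured.
- carrier: Loose aluminium slide 165 x 50 x 12 mm, about 0.4 kg, in the channel, drawn out 35 to 55 mm. Origin: on its underside (15 mm above the bench) under the cell's centre; x towards the stop; spans x -120 to 45 mm. Round steel cell with glass window, 44 mm across, top at 32 mm. White push post at x = -105 mm, 16 (x) by 24 mm (y), top at 57 mm. Home: its origin is at x = 0 of clamp.
- knob_grip (a point): Centre of the knob's white upright wing, 48 mm long (x), 14 mm thick (y), 32 mm high, on the vertical screw axis, 154 mm above the bench at the start; hub 24 mm across below it. It goes down 12 mm per turn. Turns stiffly (0.18 N m) and stays put; when the foot touches, the torque jumps by about 0.08 N m, then grows about 0.06 N m per quarter turn.
- knob (a joint): Angle of the clamp knob in rad, 0 at the start, growing clockwise seen from above (tightening). Touch comes somewhere between 1 and 4 rad; it can turn on well past that. Standing still, thread friction may take up to 0.18 N m either way, so the steady torque on a resting hand may be of either sign; the jump at touch shows all the same.
- rack: White test tube rack, 100 x 210 mm, 69 mm high with a few glass tubes standing out to 98 mm, loose, on the bench to the right (-y side) of the clamp. Origin: centre of its underside. Leave alone.
- cylinder: Clear plastic measuring cylinder, 155 mm tall, 30 mm across at its lip, on a round foot 60 mm across, loose, to the left (+y side) of the clamp. Origin: centre of its underside. Leave alone.
Things that resemble listed ones, but are neither listed nor needed, are in the scene too. Leave any yellow look-alike of the carrier alone. What is shaped like the clamp but orange is not meant.

How it is judged:
By the outcome, as a careful person would: the job done as asked, in the order asked, and still so for the second after the job is handed in, with the robot touching nothing.
It also fails if it takes over 69 s, if anything falls off the work surface, if the arm or the gripper's body presses on something with over 40 N, if the wrist force passes 120 N, or if a joint passes its speed limit or range.

### The arm

A 6-joint arm with a two-finger parallel gripper is mounted at the origin on the work surface. World frame = base frame: x ahead of the robot, y to its left, z up, the work surface at z = 0. Lengths are in m, angles in degrees, forces in N, time in s.
With the tool pointing down it reaches from about 0.3 to 0.75 m from the base axis. Payload 8.5 kg.
Tool frame: the origin (TCP) lies between the finger pads; the fingertips stand 22 mm ahead of it and the grasp point (between the pads) lies 3 mm ahead of it (env.nose_length is the distance from the TCP to the fingertips, in m); z points along the fingers, x is the direction in which the jaws open and shut, and the axes are right-handed (so a half turn about z gives the same grasp; the last joint's range is limited). The gripper opens to 85 mm and grips with 20 to 120 N. Pads are 22 mm wide; open, the fingers measure 114 mm over their backs; the gripper's body (76 mm by 85 mm) begins 54 mm behind the grasp point. The pads swing forward as they close: fully open they stand 13 mm farther back than shut.
Start: joints at [51.434, 21.807, 74.336, -0, 83.858, -12.336], TCP at [0.243, 0.493, 0.221] pointing down, gripper open.
Joint ranges: [-178.18, 178.18], [-50.72, 133.34], [12.68, 142.11], [-81.47, 261.47], [9.98, 163.14], [-165.26, 165.26]. Speed limits (degrees/s): [136.94, 136.94, 180, 180, 180, 180].

### API

Orientations are given as a 3x3 rotation matrix whose columns are the frame's x, y, z axes.
In Python, from rig import env gives the robot as it stands.
- The arm moves only by the tool arm_command, never from a script. Its argument "steps" is a list of rows, each an object with "delta_pos": the shift along the world's x, y, z in mm, a list of three; "dr": the turn, a rotation vector about the world's x, y, z in degrees, a list of three. In form: [{"delta_pos": [dx, dy, dz], "dr": [wx, wy, wz]}, ...]. A call has 1 to 20 rows; each row shifts and turns the commanded pose from where the row before left it; what a row does not reach is not made up. A row lasts 1/10 s, in which the tool goes at most 50 mm and 8.59 degrees, less where a joint would pass 70% of its speed; a pose out of reach is approached as far as the arm can. A call with a gripper value outside its range is refused whole. "grip" is the opening, from 0 (shut) to 1 (fully open), set as the call begins (left out, the last holds). The fingers move at their own pace and stop on an object; "squeeze" is the grip in N (left out, the last holds). Time passes only in rows, so rows that do not move let the fingers close. It gives the time, the measured TCP pose, the force and the opening at its end, in the units of the state.
- env.observe(): the state, without advancing time (a new reading comes with each control period).
- env.get_image(name): name is "scene" or "top"; returns the picture (480x640x3 uint8, blue, green, red); there is no depth.
- env.get_calibration(name): a dict with "fx", "fy", "cx", "cy" (pixels), "k1" (the pictures are not rectified: a ray, as slopes to the right and down, at radius r is drawn at 1 + k1 r^2 times it, then the intrinsics apply), "view" (4x4, takes a point from world to camera coordinates). Camera axes: x right, y up, looking along -z (the intrinsics and any distortion apply to the point x, -y, -z); pixel columns grow to the right and rows downward; lengths in m; the calibration is good to about 2 mm. A picture is of the moment at which its call begins. get_calibration takes no time and is no camera call.
- env.close_job(): hands the job in, once; it reports no verdict.
The state is a dict: "time_s": time; "q": joint angles; "qvel": joint speeds; "joint_efforts": joint torques, N m; "position": TCP position; "tool_rot": TCP orientation; "ft_force": force on the tool from outside, world axes, zero at the start; "wrist_torque": the same for the moment, N m; "grip_width": finger opening in m.
Only numpy, scipy, OpenCV 4.12 (cv2) and the standard library are available. Lean on these libraries where they do the work, as an engineer would, in place of code of your own. Each camera call takes 0.05 s, during which the arm holds its last target. There are 200 camera calls.

## Working session

There is one attempt and no reset: what is moved stays moved. The work goes in short steps, Python scripts to look and compute and a tool call to move; the robot and the scene stay as the last step left them, time stands still between calls to the robot, and variables do not carry over. Pictures are saved under pics/ and viewed, about 8 in all and at most 12, crops included, and the job is handed in when it is done.

Besides the shell and the picture viewer there is one more tool, called after "Call:" as name(argument=value, ...) on one line, values as JSON. arm_command: Moves the arm, as the interface text tells. Its arguments: {"type":"object","properties":{"steps":{"type":"array"},"grip":{"type":"number"},"squeeze":{"type":"number"}},"required":["steps"]}

```bash
ls; mkdir -p pics; python3 - <<'E'
from rig import env
import cv2
for n in("scene","top"):
    cv2.imwrite(f"pics/{n}0.png",env.get_image(n)); c=env.get_calibration(n); print(n,{k:(v if k!="view" else [[round(float(x),4) for x in r] for r in v]) for k,v in c.items()})
o=env.observe(); print(o, env.nose_length)
E
```

```text
pics
scene {'fx': 516.6281328809179, 'fy': 516.6281328809179, 'cx': 326.95740575345496, 'cy': 226.94533375068076, 'k1': 0.017772655696245674, 'view': [[-0.4857, 0.8739, -0.0211, 0.2236], [-0.4848, -0.2492, 0.8384, 0.1719], [0.7274, 0.4174, 0.5447, -1.3964], [0.0, 0.0, 0.0, 1.0]]}
top {'fx': 459.7014939877752, 'fy': 459.7014939877752, 'cx': 317.7372445293363, 'cy': 239.25729230534168, 'k1': -0.041899183936776996, 'view': [[-0.0081, -0.9999, 0.0103, 0.0356], [0.9884, -0.0064, 0.1516, -0.533], [-0.1515, 0.0114, 0.9884, -0.9298], [0.0, 0.0, 0.0, 1.0]]}
{'time_s': 0.1, 'q': array([ 5.14365300e+01,  2.18379670e+01,  7.43780429e+01, -2.39023235e-04,
        8.38588677e+01, -1.23355979e+01]), 'qvel': array([-0.15603976, -0.05266027, -0.06522095,  0.04923177, -0.03031639,
        0.00653104]), 'joint_efforts': array([ 5.01714007e-03, -4.49217153e+01, -2.31655169e+01, -1.76512635e-04,
        3.71057817e-03, -6.05146943e-05]), 'position': array([0.24289818, 0.49315791, 0.22057962]), 'tool_rot': array([[ 4.41941361e-01,  8.97043575e-01, -8.11429198e-04],
       [ 8.97043032e-01, -4.41942020e-01, -1.02444373e-03],
       [-1.27757533e-03, -2.75142850e-04, -9.99999146e-01]]), 'ft_force': array([ 0.56083601, -0.08476698, -0.0999391 ]), 'wrist_torque': array([ 0.0314837 ,  0.02288115, -0.0213668 ]), 'grip_width': 0.08543831811975074} 0.022
```

View pics/scene0.png

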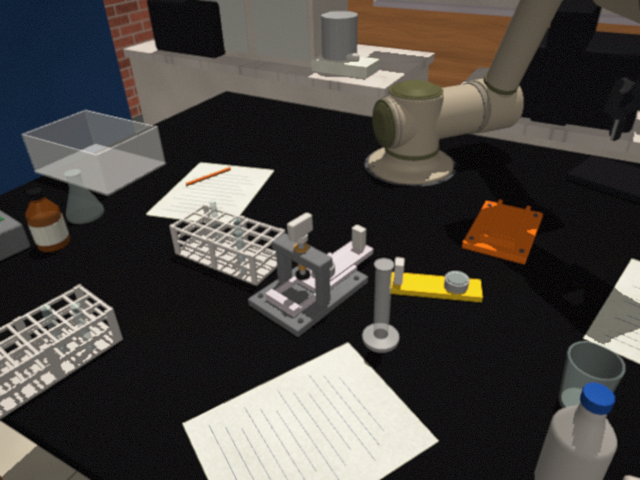

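View pics/top0.png

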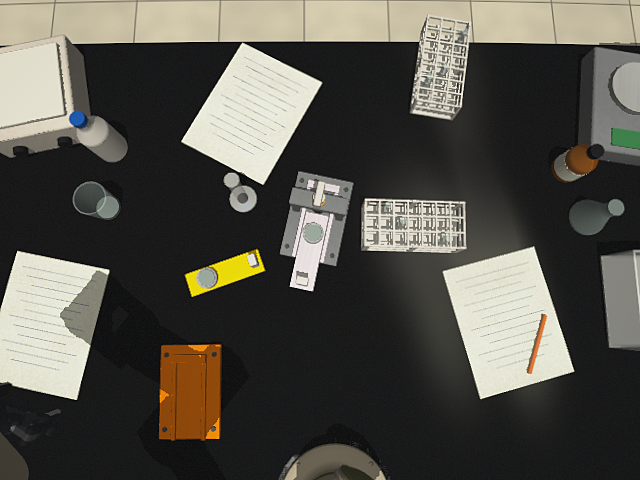

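The scene and top views show these candidates:
- The grey clamp with its white-post carrier is at top (318,218), scene (310,280). This one matches the description.
- The orange look-alike is at top (190,392).
- The yellow carrier look-alike is at top (225,272).
- The rack is at top (413,225) and the cylinder at top (240,193).
- A second rack is at top (440,68).

I choose the grey clamp and will check it in a close crop.

```bash
python3 - <<'E'
import cv2,numpy as np
a=cv2.imread("pics/top0.png")[160:300,225:385]; b=cv2.imread("pics/scene0.png")[200:350,240:400]
cv2.imwrite("pics/cropt.png",cv2.resize(a,None,fx=4.2,fy=4.2,interpolation=cv2.INTER_CUBIC))
cv2.imwrite("pics/crops.png",cv2.resize(b,None,fx=4,fy=4,interpolation=cv2.INTER_CUBIC))
E
```

```text
(no output)
```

View pics/cropt.png

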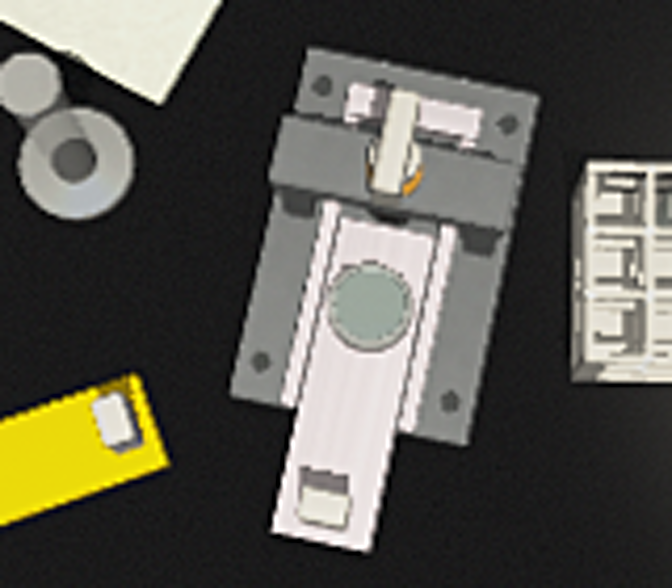

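View pics/crops.png

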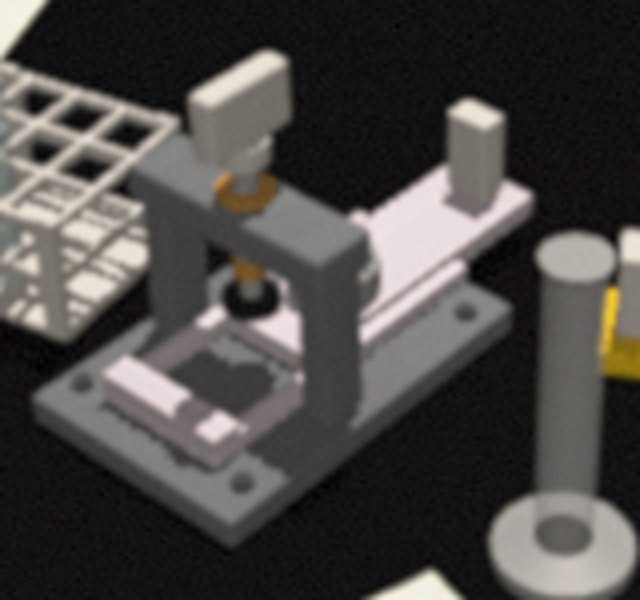

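The crops confirm it. The grey clamp has white rails and the aluminium carrier, drawn out, with its white push post (top crop (325,508)). The wing is over the beam at (395,140). The cylinder foot is at (76,162) and the rack's left edge at x≈580. Next I fit the poses.

```bash
cat >h.py <<'E'
import numpy as np
from rig import env
C={n:env.get_calibration(n) for n in("scene","top")}
def proj(n,P):
    c=C[n]; V=np.array(c["view"]); p=V[:3,:3]@np.asarray(P,float)+V[:3,3]
    s=np.array([p[0],-p[1]])/-p[2]; s=s*(1+c["k1"]*(s@s))
    return s*[c["fx"],c["fy"]]+[c["cx"],c["cy"]]
def cl(p,P): # clamp frame mm -> world m
    a=p[2]; x,y,z=np.array(P)/1000
    return [p[0]+np.cos(a)*x-np.sin(a)*y,p[1]+np.sin(a)*x+np.cos(a)*y,z]
E
python3 - <<'E'
from h import *
from scipy.optimize import least_squares
T=lambda u,v:("top",[(u+.5)/4.2-.5+225,(v+.5)/4.2-.5+160])
S=lambda u,v:("scene",[(u+.5)/4-.5+240,(v+.5)/4-.5+200])
L=[((80,62.5,15),T(309,47)),((80,-62.5,15),T(540,97)),((-110,62.5,15),T(231,397)),((-110,-62.5,15),T(467,445)),
((17,58,110),T(286,115)),((17,-58,110),T(520,163)),
((80,62.5,15),S(233,530)),((80,-62.5,15),S(35,400)),((-110,62.5,15),S(512,300)),((17,58,110),S(318,265)),((-17,58,110),S(370,235)),((17,-58,110),S(133,158))]
K=[((-105,0,72),T(325,508)),((-120,25,27),T(272,533)),((-120,-25,27),T(370,550)),((0,0,47),T(370,306)),((-105,0,72),S(476,113))]
def res(q):
    r=[]
    for P,(n,uv) in L: r.append(proj(n,cl(q,P))-uv)
    for P,(n,uv) in K: r.append(proj(n,cl(q,(P[0]-q[3]*1000,*P[1:])))-uv)
    return np.array(r)
f=least_squares(lambda q:res(q).ravel(),[.6,0,-.2,.045],loss="soft_l1"); q=f.x
print(q,np.degrees(q[2])); print(res(q).round(1).tolist())
for n in("top","scene"):
    ff=least_squares(lambda q:np.array([r for r,(P,(m,_)) in zip(res(q),L+K) if m==n]).ravel(),q,loss="soft_l1").x;print(n,ff)
for P in((24,0,170),(-24,0,170)):
    t=proj("top",cl(q,P));s=proj("scene",cl(q,P)); print("wing",(t-[225,160])*4.2,(s-[240,200])*4)
for nm,P in(("post",(-105-q[3]*1000,0,72)),("knob",(0,0,154)),("posthome",(-105,0,72))): print(nm,cl(q,P))
# others: cylinder foot centre, from top crop, z~5mm ; rack edge
def inv(n,uv,z): return least_squares(lambda p:proj(n,[p[0],p[1],z])-uv,[.5,0]).x
print("cyl",inv("top",T(76,162)[1],.008),inv("top",T(28,84)[1],.155)); print("rack",[inv("top",T(*p)[1],.069) for p in((585,160),(578,365))])
E
```

```text
[ 0.60062725  0.03024736 -0.21644145  0.05434819] -12.401181836807936
[[-0.2, -0.5], [-0.0, -1.0], [-0.5, -0.6], [0.1, -0.1], [-0.8, -0.7], [0.5, -0.3], [-0.0, -2.5], [-0.7, -2.1], [0.7, 0.1], [0.6, -1.0], [1.3, -3.0], [-2.0, 0.1], [0.0, -0.3], [0.0, -0.4], [-0.1, 0.5], [0.2, -0.4], [0.3, -1.2]]
top [ 0.59954762  0.03011781 -0.21727906  0.0536746 ]
scene [ 0.60415134  0.03192524 -0.21358805  0.05384856]
wing [405.91508236  86.13543013] [197.41227989  93.92002477]
wing [383.48211243 189.44421005] [278.12648533  46.47004062]
post [np.float64(0.44499700218139654), np.float64(0.06446825065354536), np.float64(0.072)]
knob [np.float64(0.6006272513773934), np.float64(0.030247355799014455), np.float64(0.154)]
posthome [np.float64(0.49807712725413567), np.float64(0.05279668045197121), np.float64(0.072)]
cyl [0.6311615  0.19660158] [0.63115682 0.19615632]
rack [array([ 0.61565655, -0.0646532 ]), array([ 0.51321436, -0.05881655])]
```

Call:
arm_command(grip=0, squeeze=60, steps=[{"delta_pos": [13.7,-35,0],"dr": [0,0,1.15]},{"delta_pos": [13.7,-35,0],"dr": [0,0,1.15]},{"delta_pos": [13.7,-35,0],"dr": [0,0,1.15]},{"delta_pos": [13.7,-35,0],"dr": [0,0,1.15]},{"delta_pos": [13.7,-35,0],"dr": [0,0,1.15]},{"delta_pos": [13.7,-35,0],"dr": [0,0,1.15]},{"delta_pos": [13.7,-35,0],"dr": [0,0,1.15]},{"delta_pos": [13.7,-35,0],"dr": [0,0,1.15]},{"delta_pos": [13.7,-35,0],"dr": [0,0,1.15]},{"delta_pos": [13.7,-35,0],"dr": [0,0,1.15]},{"delta_pos": [13.7,-35,0],"dr": [0,0,1.15]},{"delta_pos": [13.7,-35,0],"dr": [0,0,1.15]},{"delta_pos": [0,0,-30],"dr": [0,0,0]},{"delta_pos": [0,0,-30],"dr": [0,0,0]},{"delta_pos": [0,0,-30],"dr": [0,0,0]},{"delta_pos": [0,0,-10],"dr": [0,0,0]},{"delta_pos": [0,0,0],"dr": [0,0,0]}])

```text
time_s: 1.8
position: [0.4065, 0.0734, 0.1198]
tool_rot: [[0.215, 0.977, -0.004], [0.977, -0.215, 0.0], [-0.0, -0.004, -1.0]]
ft_force: [0.8, -1.0, -0.1]
grip_width: 0.0004
```

Call:
arm_command(steps=[{"delta_pos": [0,0,-20],"dr": [0,0,0]},{"delta_pos": [0,0,-20],"dr": [0,0,0]},{"delta_pos": [0,0,-18],"dr": [0,0,0]},{"delta_pos": [0,0,0],"dr": [0,0,0]}])

```text
time_s: 2.2
position: [0.4069, 0.0734, 0.0624]
tool_rot: [[0.215, 0.977, -0.003], [0.977, -0.215, 0.0], [-0.0, -0.003, -1.0]]
ft_force: [0.1, -0.8, 0.6]
grip_width: -0.0002
```

```bash
cat >snap.py <<'E'
import sys,cv2,numpy as np
from rig import env
a=env.get_image("top")[150:310,240:400]; b=env.get_image("scene")[200:350,245:405]
f=lambda i:cv2.resize(i,(400,int(400*i.shape[0]/i.shape[1])),interpolation=cv2.INTER_CUBIC)
a,b=f(a),f(b); b=cv2.copyMakeBorder(b,0,a.shape[0]-b.shape[0],0,0,cv2.BORDER_CONSTANT)
cv2.imwrite(sys.argv[1],np.hstack([a,b]))
o=env.observe(); print(o["position"],o["ft_force"],o["wrist_torque"],o["q"])
E
python3 snap.py pics/a1.png
```

```text
[0.40795423 0.07333805 0.0639187 ] [ 0.08839778  0.38130862 -0.871501  ] [ 0.02720241 -0.02490244 -0.05011823] [-6.27619845e+00  2.06824003e+01  1.08360372e+02 -9.33007416e-04
  5.09108807e+01 -8.38536190e+01]
```

View pics/a1.png

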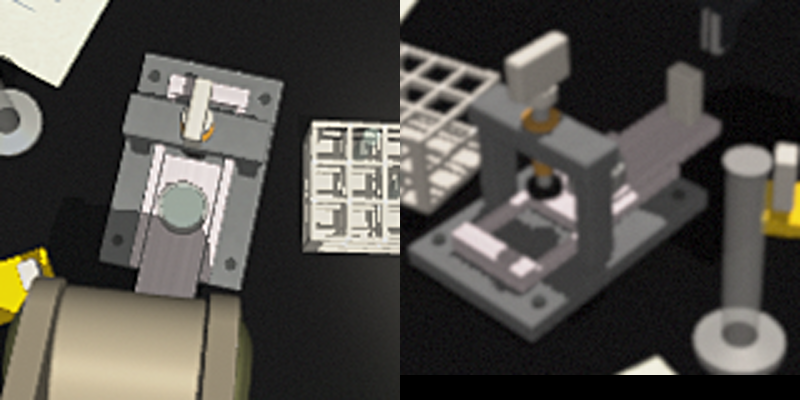

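The fingers are down behind the post (scene-half, fingers at (712,30), post at (685,90)). The top view is hidden by the wrist, and the neighbours are clear. I start the push.

Call:
arm_command(steps=[{"delta_pos": [5.86,-1.29,0],"dr": [0,0,0]},{"delta_pos": [5.86,-1.29,0],"dr": [0,0,0]},{"delta_pos": [5.86,-1.29,0],"dr": [0,0,0]},{"delta_pos": [5.86,-1.29,0],"dr": [0,0,0]},{"delta_pos": [5.86,-1.29,0],"dr": [0,0,0]},{"delta_pos": [5.86,-1.29,0],"dr": [0,0,0]},{"delta_pos": [5.86,-1.29,0],"dr": [0,0,0]},{"delta_pos": [5.86,-1.29,0],"dr": [0,0,0]},{"delta_pos": [5.86,-1.29,0],"dr": [0,0,0]},{"delta_pos": [5.86,-1.29,0],"dr": [0,0,0]}])

```text
time_s: 3.3
position: [0.4666, 0.0604, 0.0631]
tool_rot: [[0.215, 0.977, -0.0], [0.977, -0.215, -0.0], [-0.0, -0.0, -1.0]]
ft_force: [0.1, -1.5, -0.3]
grip_width: -0.0001
```

Call:
arm_command(steps=[{"delta_pos": [2.93,-0.64,0],"dr": [0,0,0]},{"delta_pos": [2.93,-0.64,0],"dr": [0,0,0]}])

```text
time_s: 3.5
position: [0.4721, 0.0591, 0.0631]
tool_rot: [[0.215, 0.977, -0.0], [0.977, -0.215, 0.0], [-0.0, -0.0, -1.0]]
ft_force: [-0.0, -0.0, -0.9]
grip_width: 0.0001
```

Call:
arm_command(steps=[{"delta_pos": [1.95,-0.43,0],"dr": [0,0,0]},{"delta_pos": [0,0,0],"dr": [0,0,0]}])

```text
time_s: 3.7
position: [0.474, 0.0587, 0.0631]
tool_rot: [[0.215, 0.977, 0.0], [0.977, -0.215, -0.0], [-0.0, 0.0, -1.0]]
ft_force: [0.1, 0.4, 0.1]
grip_width: -0.0
```

Call:
arm_command(steps=[{"delta_pos": [1.95,-0.43,0],"dr": [0,0,0]},{"delta_pos": [0,0,0],"dr": [0,0,0]}])

```text
time_s: 3.9
position: [0.476, 0.0583, 0.0632]
tool_rot: [[0.215, 0.977, 0.0], [0.977, -0.215, -0.0], [-0.0, 0.0, -1.0]]
ft_force: [0.0, 0.5, 0.2]
grip_width: -0.0003
```

Call:
arm_command(steps=[{"delta_pos": [1.0,-0.2,0],"dr": [0,0,0]},{"delta_pos": [0,0,0],"dr": [0,0,0]}])

```text
time_s: 4.1
position: [0.4769, 0.0581, 0.0631]
tool_rot: [[0.215, 0.977, 0.0], [0.977, -0.215, -0.0], [-0.0, 0.0, -1.0]]
ft_force: [-0.0, -0.2, 0.4]
grip_width: 0.0001
```

Call:
arm_command(steps=[{"delta_pos": [1.0,-0.21,0],"dr": [0,0,0]},{"delta_pos": [1.0,-0.21,0],"dr": [0,0,0]}])

```text
time_s: 4.3
position: [0.4789, 0.0577, 0.0631]
tool_rot: [[0.215, 0.977, 0.0], [0.977, -0.215, -0.0], [-0.0, 0.0, -1.0]]
ft_force: [0.8, -0.3, 0.7]
grip_width: 0.0
```

Call:
arm_command(steps=[{"delta_pos": [1.0,-0.22,0],"dr": [0,0,0]},{"delta_pos": [0,0,0],"dr": [0,0,0]}])

```text
time_s: 4.5
position: [0.48, 0.0574, 0.0631]
tool_rot: [[0.215, 0.977, 0.0], [0.977, -0.215, -0.0], [0.0, 0.0, -1.0]]
ft_force: [0.7, 0.4, -0.6]
grip_width: 0.0001
```

```bash
python3 snap.py pics/a2.png
```

```text
[0.47983119 0.05745417 0.06309903] [ 0.06886977 -0.83831897 -0.07840866] [ 0.00029861  0.00300104 -0.00754061] [-7.24291117e+00  2.60515361e+01  9.80162003e+01 -2.31887850e-03
  5.59367474e+01 -8.48121939e+01]
```

View pics/a2.png

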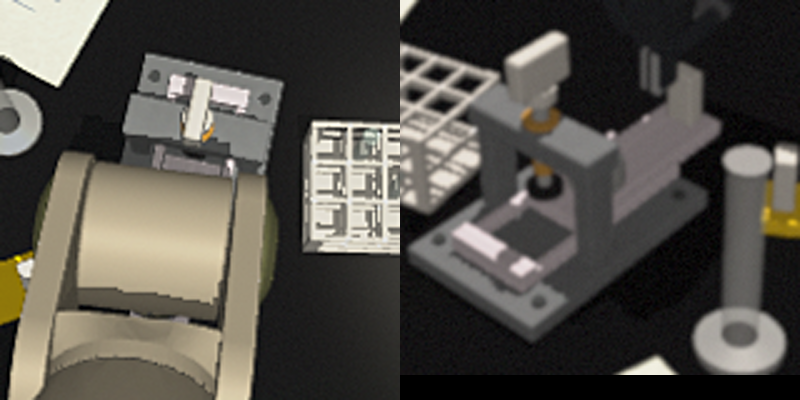

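```bash
python3 - <<'E'
from h import *
q=[.6003,.0302,-.217]
for P in ([.48,.0575,.041],[.48,.0575,.06],[.4069,.0734,.0404],cl(q,(-159,0,72)),cl(q,(-159,0,27)),cl(q,(-105,0,72))): 
    print(P,((proj("scene",P)-[245,200])*2.5+[400,0]).round(),proj("top",P).round())
E
```

```text
[0.48, 0.0575, 0.041] [656. 120.] [306. 264.]
[0.48, 0.0575, 0.06] [656. 100.] [306. 264.]
[0.4069, 0.0734, 0.0404] [715.  79.] [298. 300.]
[np.float64(0.4450289084364686), np.float64(0.06443285154160362), np.float64(0.072)] [685.  67.] [302. 280.]
[np.float64(0.4450289084364686), np.float64(0.06443285154160362), np.float64(0.027)] [684. 114.] [303. 282.]
[np.float64(0.49776248670332834), np.float64(0.052806600074643904), np.float64(0.072)] [640.  97.] [308. 254.]
```

```bash
python3 - <<'E'
from rig import env
import cv2,numpy as np
b=env.get_image("scene")[195:270,300:400]
b=(255*(b/255.)**0.5).astype(np.uint8)
cv2.imwrite("pics/a3.png",cv2.resize(b,None,fx=8,fy=8,interpolation=cv2.INTER_CUBIC))
E
```

```text
(no output)
```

View pics/a3.png

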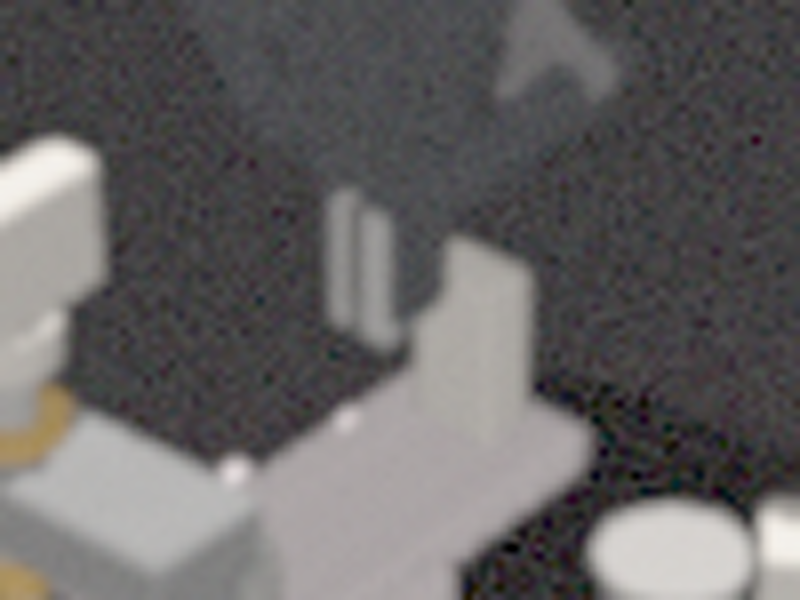

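The fingers (pads at crop (330–395,190–350)) show about 10 px above where the state says they should be, and the carrier has not moved. I'll check the robot's apparent position in the first pictures against its reported one.

```bash
python3 - <<'E'
from h import *
import cv2
for P in ([0,0,0],[.243,.493,.199],[.243,.493,.221],[.243,.493,.27]): print(P,proj("scene",P).round(),proj("top",P).round())
g=lambda i:(255*(i/255.)**0.5).astype(np.uint8)
a=g(cv2.imread("pics/scene0.png"))[60:160,560:640]; b=g(cv2.imread("pics/top0.png"))[380:460,0:90]
a=cv2.resize(a,(400,500),interpolation=cv2.INTER_CUBIC); b=cv2.resize(b,(400,356)); b=cv2.copyMakeBorder(b,0,144,0,0,cv2.BORDER_CONSTANT)
cv2.imwrite("pics/a4.png",np.hstack([a,b]))
o=env.observe(); print(o["position"],o["tool_rot"].round(3).tolist())
E
```

```text
[0, 0, 0] [410. 163.] [335. 499.]
[0.243, 0.493, 0.199] [633. 171.] [ 48. 396.]
[0.243, 0.493, 0.221] [636. 159.] [ 41. 398.]
[0.243, 0.493, 0.27] [646. 132.] [ 23. 404.]
[0.47982543 0.05747781 0.06310199] [[0.215, 0.977, -0.0], [0.977, -0.215, 0.0], [-0.0, -0.0, -1.0]]
```

View pics/a4.png

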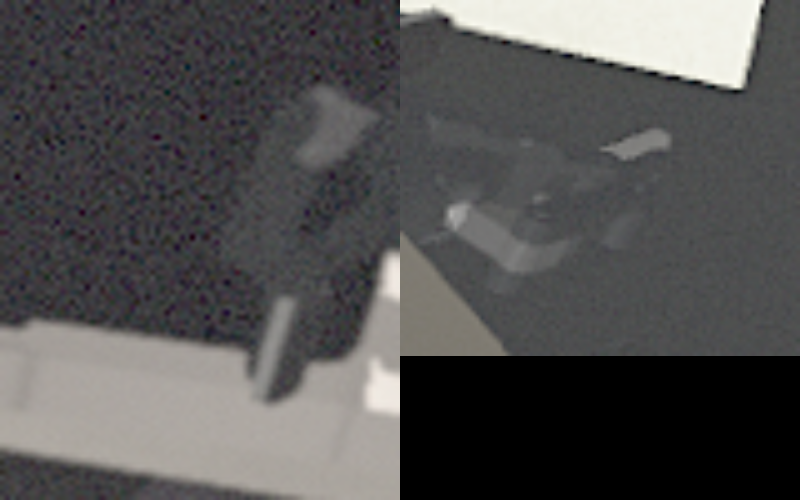

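The same offset shows in the first pictures. The pads sit about 25–30 mm higher than the nominal tool geometry says, so the fingers passed over the post. I back out above it and try again lower. The new height is harmless under either reading.

Call:
arm_command(steps=[{"delta_pos": [0,0,30],"dr": [0,0,0]},{"delta_pos": [-18.6,4.1,0],"dr": [0,0,0]},{"delta_pos": [-18.6,4.1,0],"dr": [0,0,0]},{"delta_pos": [-18.6,4.1,0],"dr": [0,0,0]},{"delta_pos": [-18.6,4.1,0],"dr": [0,0,0]},{"delta_pos": [0,0,-20],"dr": [0,0,0]},{"delta_pos": [0,0,-20],"dr": [0,0,0]},{"delta_pos": [0,0,-10],"dr": [0,0,0]},{"delta_pos": [0,0,-5],"dr": [0,0,0]},{"delta_pos": [0,0,-3],"dr": [0,0,0]},{"delta_pos": [0,0,0],"dr": [0,0,0]}])

```text
time_s: 5.75
position: [0.4055, 0.0739, 0.0352]
tool_rot: [[0.215, 0.977, 0.0], [0.977, -0.215, -0.0], [-0.0, 0.0, -1.0]]
ft_force: [-0.3, 0.1, -0.2]
grip_width: 0.0001
```

```bash
cat >z.py <<'E'
import sys,cv2,numpy as np
from rig import env
b=env.get_image("scene")[195:270,300:400]
b=(255*(b/255.)**0.5).astype(np.uint8)
cv2.imwrite(sys.argv[1],cv2.resize(b,None,fx=8,fy=8,interpolation=cv2.INTER_CUBIC))
o=env.observe(); print(o["time_s"],o["position"],o["ft_force"])
E
python3 z.py pics/a5.png
```

```text
5.8 [0.40560637 0.07386935 0.03538389] [-0.04941621 -0.26255467 -0.27845756]
```

View pics/a5.png

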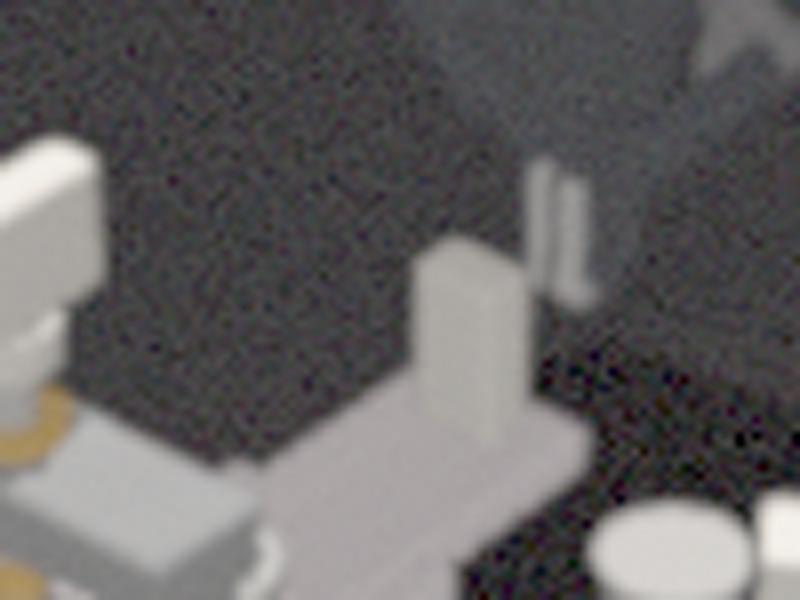

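The fingers are now behind the post (tips at crop (585,305), about z 40 mm), with the post at (470,340). Push.

Call:
arm_command(steps=[{"delta_pos": [5.86,-1.29,0],"dr": [0,0,0]},{"delta_pos": [5.86,-1.29,0],"dr": [0,0,0]},{"delta_pos": [5.86,-1.29,0],"dr": [0,0,0]},{"delta_pos": [5.86,-1.29,0],"dr": [0,0,0]},{"delta_pos": [5.86,-1.29,0],"dr": [0,0,0]},{"delta_pos": [5.86,-1.29,0],"dr": [0,0,0]}])

```text
time_s: 6.4
position: [0.4396, 0.0663, 0.035]
tool_rot: [[0.215, 0.977, -0.003], [0.977, -0.215, 0.001], [-0.0, -0.003, -1.0]]
ft_force: [-5.4, 1.7, 5.7]
grip_width: -0.0001
```

```bash
python3 z.py pics/a6.png; python3 - <<'E'
import cv2,numpy as np
a=cv2.imread("pics/a5.png").astype(int);b=cv2.imread("pics/a6.png").astype(int)
for n,i in(("a5",a),("a6",b)): # bright extent of the post/carrier along row bands
    for r in(300,480): print(n,r,[x for x in range(0,800,1) if (i[r,x].mean()>125)!=(i[r,x-1].mean()>125)])
E
```

```text
6.45 [0.44102207 0.06598104 0.03506729] [-1.1810311   0.88255884 -1.93355787]
a5 300 [0, 75, 415, 530, 567, 586]
a5 480 [0, 569]
a6 300 [0, 74, 384, 504]
a6 480 [0, 559]
```

Contact: about 5 N, and the post is moving. Continue.

Call:
arm_command(steps=[{"delta_pos": [4.88,-1.07,0],"dr": [0,0,0]},{"delta_pos": [4.88,-1.07,0],"dr": [0,0,0]},{"delta_pos": [4.88,-1.07,0],"dr": [0,0,0]},{"delta_pos": [4.88,-1.07,0],"dr": [0,0,0]},{"delta_pos": [4.88,-1.07,0],"dr": [0,0,0]},{"delta_pos": [4.88,-1.07,0],"dr": [0,0,0]}])

```text
time_s: 7.05
position: [0.4703, 0.0596, 0.035]
tool_rot: [[0.215, 0.977, -0.0], [0.977, -0.215, 0.0], [-0.0, -0.0, -1.0]]
ft_force: [-1.8, 0.4, -1.1]
grip_width: 0.0001
```

Call:
arm_command(steps=[{"delta_pos": [1.95,-0.43,0],"dr": [0,0,0]},{"delta_pos": [1.95,-0.43,0],"dr": [0,0,0]}])

```text
time_s: 7.25
position: [0.4736, 0.0589, 0.0351]
tool_rot: [[0.215, 0.977, -0.001], [0.977, -0.215, 0.0], [-0.0, -0.001, -1.0]]
ft_force: [-3.0, 0.8, 0.2]
grip_width: 0.0003
```

Call:
arm_command(steps=[{"delta_pos": [1.0,-0.22,0],"dr": [0,0,0]},{"delta_pos": [1.0,-0.22,0],"dr": [0,0,0]}])

```text
time_s: 7.45
position: [0.4757, 0.0584, 0.0351]
tool_rot: [[0.215, 0.977, -0.0], [0.977, -0.215, 0.0], [-0.0, -0.0, -1.0]]
ft_force: [-2.1, 0.6, -1.9]
grip_width: -0.0001
```

Call:
arm_command(steps=[{"delta_pos": [1.0,-0.22,0],"dr": [0,0,0]},{"delta_pos": [1.0,-0.22,0],"dr": [0,0,0]}])

```text
time_s: 7.65
position: [0.4778, 0.058, 0.0351]
tool_rot: [[0.215, 0.977, 0.0], [0.977, -0.215, -0.0], [-0.0, 0.0, -1.0]]
ft_force: [-2.1, 0.6, -0.7]
grip_width: -0.0001
```

Call:
arm_command(steps=[{"delta_pos": [1.0,-0.22,0],"dr": [0,0,0]},{"delta_pos": [1.0,-0.22,0],"dr": [0,0,0]}])

```text
time_s: 7.85
position: [0.4799, 0.0575, 0.0351]
tool_rot: [[0.215, 0.977, -0.0], [0.977, -0.215, -0.0], [-0.0, 0.0, -1.0]]
ft_force: [-1.7, 0.4, -1.6]
grip_width: 0.0001
```

Call:
arm_command(steps=[{"delta_pos": [1.0,-0.22,0],"dr": [0,0,0]}])

```text
time_s: 7.95
position: [0.4809, 0.0573, 0.0351]
tool_rot: [[0.215, 0.977, -0.0], [0.977, -0.215, -0.0], [-0.0, 0.0, -1.0]]
ft_force: [-2.3, 1.4, -0.8]
grip_width: 0.0
```

Call:
arm_command(steps=[{"delta_pos": [1.0,-0.22,0],"dr": [0,0,0]}])

```text
time_s: 8.05
position: [0.481, 0.0573, 0.0351]
tool_rot: [[0.215, 0.977, -0.002], [0.977, -0.215, 0.0], [-0.0, -0.002, -1.0]]
ft_force: [-9.2, 1.9, 5.5]
grip_width: -0.0004
```

Call:
arm_command(steps=[{"delta_pos": [1.0,-0.22,0],"dr": [0,0,0]}])

```text
time_s: 8.15
position: [0.481, 0.0573, 0.0351]
tool_rot: [[0.215, 0.977, -0.004], [0.977, -0.215, 0.001], [-0.0, -0.004, -1.0]]
ft_force: [-12.3, 2.7, 8.4]
grip_width: -0.0002
```

Call:
arm_command(steps=[{"delta_pos": [1.0,-0.22,0],"dr": [0,0,0]}])

```text
time_s: 8.25
position: [0.4809, 0.0573, 0.0351]
tool_rot: [[0.215, 0.977, -0.007], [0.977, -0.215, 0.001], [-0.0, -0.007, -1.0]]
ft_force: [-17.2, 3.0, 13.3]
grip_width: -0.0001
```

Call:
arm_command(steps=[{"delta_pos": [1.0,-0.22,0],"dr": [0,0,0]}])

```text
time_s: 8.35
position: [0.4809, 0.0573, 0.0351]
tool_rot: [[0.215, 0.977, -0.009], [0.977, -0.215, 0.001], [-0.001, -0.009, -1.0]]
ft_force: [-20.9, 3.2, 16.7]
grip_width: 0.0001
```

The carrier hit a firm stop at TCP x ≈ 0.481, where home was predicted within about 2 mm. The force rose to 27 N with no motion. I back off, rise and look.

Call:
arm_command(steps=[{"delta_pos": [-4,0.9,0],"dr": [0,0,0]},{"delta_pos": [-4.8,1.0,0],"dr": [0,0,0]},{"delta_pos": [-7.8,1.7,0],"dr": [0,0,0]},{"delta_pos": [-7.8,1.7,0],"dr": [0,0,0]},{"delta_pos": [0,0,20],"dr": [0,0,0]},{"delta_pos": [0,0,30],"dr": [0,0,0]},{"delta_pos": [0,0,30],"dr": [0,0,0]},{"delta_pos": [0,0,30],"dr": [0,0,0]},{"delta_pos": [0,0,30],"dr": [0,0,0]},{"delta_pos": [0,0,20],"dr": [0,0,0]},{"delta_pos": [0,0,0],"dr": [0,0,0]},{"delta_pos": [0,0,0],"dr": [0,0,0]}])

```text
time_s: 9.55
position: [0.4599, 0.0618, 0.1946]
tool_rot: [[0.215, 0.977, -0.0], [0.977, -0.215, -0.0], [-0.0, -0.0, -1.0]]
ft_force: [-0.1, -0.4, -0.4]
grip_width: -0.0002
```

```bash
cat >snap.py <<'E'
import sys,cv2,numpy as np
from rig import env
g=lambda i:(255*(i/255.)**0.6).astype(np.uint8)
a=g(env.get_image("top"))[160:240,290:370]; b=g(env.get_image("scene"))[190:290,285:385]
f=lambda i:cv2.resize(i,(400,400),interpolation=cv2.INTER_CUBIC)
cv2.imwrite(sys.argv[1],np.hstack([f(a),f(b)]))
o=env.observe(); print(o["time_s"],o["position"],o["ft_force"],o["wrist_torque"],o["q"])
E
python3 snap.py pics/b1.png
```

```text
9.65 [0.45970776 0.06179869 0.19392893] [0.11198906 0.10541737 0.56180571] [ 0.00159514 -0.01830749 -0.01938434] [-7.01841838e+00  1.46458363e+01  8.99577928e+01  1.45466608e-03
  7.55221089e+01 -8.45835633e+01]
```

View pics/b1.png

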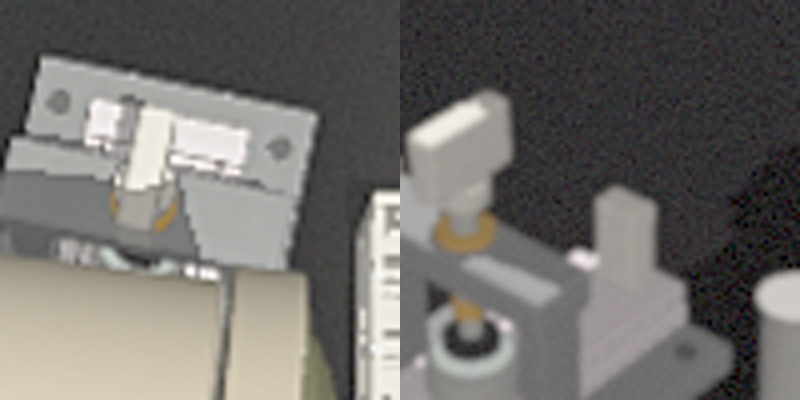

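The carrier is home: the cell ring (scene half (470,345)) is centred under the foot, and the post sits close to the head. The wing is along the channel at top half (148,145). Next I move over the knob with the jaws half open.

Call:
arm_command(grip=0.55, steps=[{"delta_pos": [0,0,15],"dr": [0,0,0]},{"delta_pos": [23.6,-5.3,0],"dr": [0,0,0]},{"delta_pos": [23.6,-5.3,0],"dr": [0,0,0]},{"delta_pos": [23.6,-5.3,0],"dr": [0,0,0]},{"delta_pos": [23.6,-5.3,0],"dr": [0,0,0]},{"delta_pos": [23.6,-5.3,0],"dr": [0,0,0]},{"delta_pos": [23.6,-5.3,0],"dr": [0,0,0]},{"delta_pos": [0,0,0],"dr": [0,0,0]},{"delta_pos": [0,0,-15],"dr": [0,0,0]},{"delta_pos": [0,0,-15],"dr": [0,0,0]},{"delta_pos": [0,0,0],"dr": [0,0,0]}])

```text
time_s: 10.75
position: [0.6003, 0.0303, 0.1774]
tool_rot: [[0.215, 0.977, -0.006], [0.977, -0.215, 0.001], [-0.0, -0.006, -1.0]]
ft_force: [0.9, 0.2, -0.3]
grip_width: 0.0469
```

```bash
sed 's/\[190:290,285:385\]/[170:270,265:365]/' -i snap.py; python3 snap.py pics/b2.png
```

```text
10.85 [0.60150503 0.03006984 0.17995121] [-0.08925013  0.80235557  0.02658155] [0.03181803 0.02949823 0.04485719] [-8.38811971e+00  2.88225275e+01  6.95551295e+01 -1.19730550e-03
  8.16867316e+01 -8.59625901e+01]
```

View pics/b2.png

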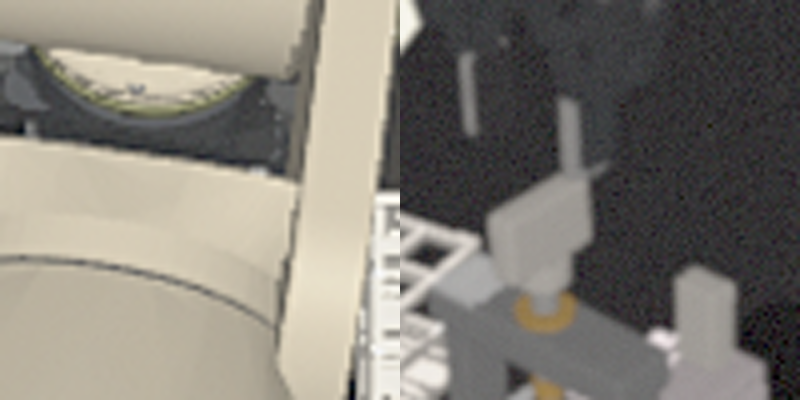

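```bash
python3 - <<'E'
from h import *
q=[.6015,.0301,-.2164]
f=lambda P:((proj("scene",cl(q,P))-[265,170])*4+[400,0]).round()
for z in(180,185,190): print(z,[(y,x,f((x,y,z))) for y in(-23.5,23.5) for x in(-11,11)])
print("wing top",[f((x,y,170)) for x in(24,-24) for y in (7,-7)])
E
```

```text
180 [(-23.5, -11, array([514., 141.])), (-23.5, 11, array([476., 162.])), (23.5, -11, array([596., 178.])), (23.5, 11, array([559., 201.]))]
185 [(-23.5, -11, array([513., 131.])), (-23.5, 11, array([476., 152.])), (23.5, -11, array([596., 168.])), (23.5, 11, array([558., 190.]))]
190 [(-23.5, -11, array([512., 120.])), (-23.5, 11, array([475., 141.])), (23.5, -11, array([595., 157.])), (23.5, 11, array([558., 179.]))]
wing top [array([508., 221.]), array([484., 209.]), array([589., 173.]), array([565., 162.])]
```

The fingers straddle the wing (tips at (470,135) and (570,175), about z 191 with TCP z 180). The horizontal alignment agrees with the projection. Lower 40 mm and grip.

Call:
arm_command(steps=[{"delta_pos": [0,0,-10],"dr": [0,0,0]},{"delta_pos": [0,0,-10],"dr": [0,0,0]},{"delta_pos": [0,0,-10],"dr": [0,0,0]},{"delta_pos": [0,0,-10],"dr": [0,0,0]},{"delta_pos": [0,0,0],"dr": [0,0,0]},{"delta_pos": [0,0,0],"dr": [0,0,0]}])

```text
time_s: 11.45
position: [0.602, 0.0299, 0.14]
tool_rot: [[0.215, 0.977, -0.0], [0.977, -0.215, -0.0], [-0.0, -0.0, -1.0]]
ft_force: [0.8, 1.0, 0.1]
grip_width: 0.0466
```

Call:
arm_command(grip=0, squeeze=40, steps=[{"delta_pos": [0,0,0],"dr": [0,0,0]},{"delta_pos": [0,0,0],"dr": [0,0,0]},{"delta_pos": [0,0,0],"dr": [0,0,0]},{"delta_pos": [0,0,0],"dr": [0,0,0]},{"delta_pos": [0,0,0],"dr": [0,0,0]},{"delta_pos": [0,0,0],"dr": [0,0,0]}])

```text
time_s: 12.05
position: [0.6022, 0.0298, 0.1407]
tool_rot: [[0.215, 0.977, 0.001], [0.977, -0.215, -0.0], [-0.0, 0.001, -1.0]]
ft_force: [-1.5, -1.6, 4.8]
grip_width: 0.013
```

```bash
cat >o.py <<'E'
from rig import env
import numpy as np
o=env.observe(); R=o["tool_rot"]
print("t %.2f"%o["time_s"],"pos",(o["position"]*1000).round(1),"F",o["ft_force"].round(1),"T",o["wrist_torque"].round(3),"yaw %.2f"%np.degrees(np.arctan2(R[1,0],R[0,0])),"q6 %.1f"%o["q"][5],"e6 %.3f"%o["joint_efforts"][5],"w %.1f"%(o["grip_width"]*1000))
E
python3 o.py
```

```text
t 12.05 pos [602.2  29.8 140.7] F [-1.5 -1.6  4.8] T [-0.249  0.219 -0.111] yaw 77.56 q6 -86.0 e6 -0.045 w 13.0
```

Call:
arm_command(squeeze=60, steps=[{"delta_pos": [0,0,0],"dr": [0,0,0]},{"delta_pos": [0,0,-0.13],"dr": [0,0,-4]},{"delta_pos": [0,0,-0.13],"dr": [0,0,-4]},{"delta_pos": [0,0,-0.13],"dr": [0,0,-4]},{"delta_pos": [0,0,-0.14],"dr": [0,0,-4]}])

```text
time_s: 12.55
position: [0.6022, 0.0297, 0.1402]
tool_rot: [[0.478, 0.878, 0.001], [0.878, -0.478, -0.001], [-0.0, 0.001, -1.0]]
ft_force: [-2.3, -2.4, 6.1]
grip_width: 0.0127
```

```bash
python3 o.py
```

```text
t 12.55 pos [602.2  29.7 140.2] F [-2.3 -2.4  6.1] T [-0.261  0.189  0.255] yaw 61.43 q6 -69.8 e6 -0.755 w 12.7
```

Call:
arm_command(steps=[{"delta_pos": [0,0,-0.13],"dr": [0,0,-4]},{"delta_pos": [0,0,-0.13],"dr": [0,0,-4]},{"delta_pos": [0,0,-0.13],"dr": [0,0,-4]},{"delta_pos": [0,0,-0.14],"dr": [0,0,-4]}])

```text
time_s: 12.95
position: [0.6021, 0.0297, 0.1396]
tool_rot: [[0.702, 0.712, 0.001], [0.712, -0.702, -0.001], [0.0, 0.001, -1.0]]
ft_force: [-1.7, -1.2, 5.7]
grip_width: 0.0126
```

```bash
python3 o.py
```

```text
t 12.95 pos [602.1  29.7 139.6] F [-1.7 -1.2  5.7] T [-0.315  0.273  0.167] yaw 45.43 q6 -53.8 e6 -0.755 w 12.6
```

Call:
arm_command(steps=[{"delta_pos": [0,0,-0.13],"dr": [0,0,-4]},{"delta_pos": [0,0,-0.13],"dr": [0,0,-4]},{"delta_pos": [0,0,-0.13],"dr": [0,0,-4]},{"delta_pos": [0,0,-0.14],"dr": [0,0,-4]}])

```text
time_s: 13.35
position: [0.6021, 0.0297, 0.1391]
tool_rot: [[0.871, 0.491, 0.001], [0.491, -0.871, -0.001], [0.0, 0.001, -1.0]]
ft_force: [-1.2, -1.2, 6.7]
grip_width: 0.0124
```

```bash
python3 o.py
```

```text
t 13.35 pos [602.1  29.7 139.1] F [-1.2 -1.2  6.7] T [-0.358  0.355  0.184] yaw 29.42 q6 -37.8 e6 -0.755 w 12.4
```

Call:
arm_command(steps=[{"delta_pos": [0,0,-0.13],"dr": [0,0,-4]},{"delta_pos": [0,0,-0.13],"dr": [0,0,-4]},{"delta_pos": [0,0,-0.14],"dr": [0,0,-4]}])

```text
time_s: 13.65
position: [0.6021, 0.0297, 0.1387]
tool_rot: [[0.954, 0.299, 0.001], [0.299, -0.954, -0.001], [0.0, 0.001, -1.0]]
ft_force: [-1.7, -2.5, 6.4]
grip_width: 0.0126
```

```bash
python3 o.py
```

```text
t 13.65 pos [602.1  29.7 138.7] F [-1.7 -2.5  6.4] T [-0.398  0.342  0.189] yaw 17.42 q6 -25.8 e6 -0.755 w 12.6
```

Call:
arm_command(steps=[{"delta_pos": [0,0,-0.13],"dr": [0,0,-4]},{"delta_pos": [0,0,-0.13],"dr": [0,0,-4]},{"delta_pos": [0,0,-0.14],"dr": [0,0,-4]}])

```text
time_s: 13.95
position: [0.602, 0.0296, 0.1383]
tool_rot: [[0.996, 0.095, 0.001], [0.095, -0.996, -0.001], [0.001, 0.001, -1.0]]
ft_force: [-2.4, -2.2, 5.7]
grip_width: 0.0125
```

```bash
python3 o.py
```

```text
t 13.95 pos [602.   29.6 138.3] F [-2.4 -2.2  5.7] T [-0.391  0.369  0.18 ] yaw 5.42 q6 -13.8 e6 -0.756 w 12.5
```

The torque is steady at 0.18 N m (joint 6 effort −0.755) up to 72°, so there is no touch yet. Continue.

Call:
arm_command(steps=[{"delta_pos": [0,0,-0.13],"dr": [0,0,-4]},{"delta_pos": [0,0,-0.13],"dr": [0,0,-4]},{"delta_pos": [0,0,-0.14],"dr": [0,0,-4]}])

```text
time_s: 14.25
position: [0.602, 0.0297, 0.1379]
tool_rot: [[0.993, -0.114, 0.001], [-0.114, -0.993, -0.001], [0.001, 0.001, -1.0]]
ft_force: [-2.4, -1.8, 6.6]
grip_width: 0.0124
```

```bash
python3 o.py
```

```text
t 14.25 pos [602.   29.7 137.9] F [-2.4 -1.8  6.6] T [-0.382  0.353  0.128] yaw -6.57 q6 -1.8 e6 -0.756 w 12.4
```

Call:
arm_command(steps=[{"delta_pos": [0,0,-0.13],"dr": [0,0,-4]},{"delta_pos": [0,0,-0.13],"dr": [0,0,-4]},{"delta_pos": [0,0,-0.14],"dr": [0,0,-4]}])

```text
time_s: 14.55
position: [0.602, 0.0296, 0.1376]
tool_rot: [[0.948, -0.319, 0.001], [-0.319, -0.948, -0.001], [0.001, 0.001, -1.0]]
ft_force: [-2.2, -1.8, 7.8]
grip_width: 0.0123
```

```bash
python3 o.py
```

```text
t 14.55 pos [602.   29.6 137.6] F [-2.2 -1.8  7.8] T [-0.351  0.476  0.207] yaw -18.57 q6 10.2 e6 -0.735 w 12.3
```

Call:
arm_command(steps=[{"delta_pos": [0,0,-0.13],"dr": [0,0,-4]},{"delta_pos": [0,0,-0.13],"dr": [0,0,-4]},{"delta_pos": [0,0,-0.14],"dr": [0,0,-4]}])

```text
time_s: 14.85
position: [0.602, 0.0296, 0.1373]
tool_rot: [[0.861, -0.508, 0.001], [-0.508, -0.861, -0.001], [0.001, 0.0, -1.0]]
ft_force: [-3.2, -2.8, 7.7]
grip_width: 0.0126
```

```bash
python3 o.py
```

```text
t 14.85 pos [602.   29.6 137.3] F [-3.2 -2.8  7.7] T [-0.371  0.534  0.242] yaw -30.56 q6 22.2 e6 -0.677 w 12.6
```

Joint 6 effort and wrist torque both jump between yaw −6.6 and −30.6 (+0.02, then +0.08 in all), so touch is near yaw −18. I verify with small further steps, well inside the quarter turn.

Call:
arm_command(steps=[{"delta_pos": [0,0,-0.13],"dr": [0,0,-4]},{"delta_pos": [0,0,-0.14],"dr": [0,0,-4]}])

```text
time_s: 15.05
position: [0.602, 0.0297, 0.137]
tool_rot: [[0.782, -0.623, 0.001], [-0.623, -0.782, -0.001], [0.001, 0.0, -1.0]]
ft_force: [-3.4, -1.3, 7.8]
grip_width: 0.0126
```

```bash
python3 o.py
```

```text
t 15.05 pos [602.   29.7 137. ] F [-3.4 -1.3  7.8] T [-0.318  0.541  0.301] yaw -38.57 q6 30.2 e6 -0.673 w 12.6
```

Call:
arm_command(steps=[{"delta_pos": [0,0,-0.13],"dr": [0,0,-4]},{"delta_pos": [0,0,-0.13],"dr": [0,0,-4]},{"delta_pos": [0,0,-0.14],"dr": [0,0,-4]}])

```text
time_s: 15.35
position: [0.6019, 0.0297, 0.1367]
tool_rot: [[0.635, -0.772, 0.0], [-0.772, -0.635, -0.001], [0.001, 0.0, -1.0]]
ft_force: [-3.3, -1.4, 8.2]
grip_width: 0.0126
```

```bash
python3 o.py
```

```text
t 15.35 pos [601.9  29.7 136.7] F [-3.3 -1.4  8.2] T [-0.344  0.607  0.276] yaw -50.56 q6 42.2 e6 -0.666 w 12.6
```

The slope after the jump (~0.05 N m per quarter turn) matches the spring, which puts the touch at yaw ≈ −17.5. The target is therefore yaw ≈ −107.4, so about 57° remain.

Call:
arm_command(steps=[{"delta_pos": [0,0,-0.13],"dr": [0,0,-4]},{"delta_pos": [0,0,-0.13],"dr": [0,0,-4]},{"delta_pos": [0,0,-0.14],"dr": [0,0,-4]},{"delta_pos": [0,0,-0.13],"dr": [0,0,-4]},{"delta_pos": [0,0,-0.13],"dr": [0,0,-4]},{"delta_pos": [0,0,-0.14],"dr": [0,0,-4]},{"delta_pos": [0,0,-0.13],"dr": [0,0,-4]},{"delta_pos": [0,0,-0.13],"dr": [0,0,-4]},{"delta_pos": [0,0,-0.14],"dr": [0,0,-4]},{"delta_pos": [0,0,-0.13],"dr": [0,0,-4]},{"delta_pos": [0,0,-0.13],"dr": [0,0,-4]},{"delta_pos": [0,0,-0.14],"dr": [0,0,-4]}])

```text
time_s: 16.55
position: [0.6019, 0.0298, 0.1351]
tool_rot: [[-0.149, -0.989, 0.001], [-0.989, 0.149, -0.001], [0.001, -0.001, -1.0]]
ft_force: [-2.6, -1.3, 9.5]
grip_width: 0.0126
```

```bash
python3 o.py
```

```text
t 16.55 pos [601.9  29.8 135.1] F [-2.6 -1.3  9.5] T [-0.259  0.62   0.264] yaw -98.56 q6 90.2 e6 -0.638 w 12.6
```

Call:
arm_command(steps=[{"delta_pos": [0,0,-0.13],"dr": [0,0,-4]},{"delta_pos": [0,0,-0.16],"dr": [0,0,-4.8]},{"delta_pos": [0,0,0],"dr": [0,0,0]},{"delta_pos": [0,0,0],"dr": [0,0,0]}])

```text
time_s: 16.95
position: [0.6019, 0.0298, 0.1348]
tool_rot: [[-0.296, -0.955, 0.0], [-0.955, 0.296, -0.0], [0.0, -0.001, -1.0]]
ft_force: [-2.3, -0.1, 8.5]
grip_width: 0.0125
```

```bash
python3 o.py
```

```text
t 16.95 pos [601.9  29.8 134.8] F [-2.3 -0.1  8.5] T [-0.206  0.608 -0.016] yaw -107.24 q6 98.8 e6 -0.025 w 12.5
```

The knob stands 90° past touch. Release and rise.

Call:
arm_command(grip=0.55, steps=[{"delta_pos": [0,0,0],"dr": [0,0,0]},{"delta_pos": [0,0,0],"dr": [0,0,0]},{"delta_pos": [0,0,0],"dr": [0,0,0]},{"delta_pos": [0,0,0],"dr": [0,0,0]},{"delta_pos": [0,0,0],"dr": [0,0,0]}])

```text
time_s: 17.45
position: [0.602, 0.03, 0.1338]
tool_rot: [[-0.296, -0.955, -0.0], [-0.955, 0.296, 0.0], [-0.0, 0.0, -1.0]]
ft_force: [-0.0, 0.3, 0.2]
grip_width: 0.0471
```

Call:
arm_command(steps=[{"delta_pos": [0,0,10],"dr": [0,0,0]},{"delta_pos": [0,0,20],"dr": [0,0,0]},{"delta_pos": [0,0,30],"dr": [0,0,0]},{"delta_pos": [0,0,30],"dr": [0,0,0]},{"delta_pos": [0,0,20],"dr": [0,0,0]},{"delta_pos": [-30,6,0],"dr": [0,0,0]},{"delta_pos": [-30,6,0],"dr": [0,0,0]},{"delta_pos": [-30,6,0],"dr": [0,0,0]},{"delta_pos": [-30,6,0],"dr": [0,0,0]},{"delta_pos": [-30,6,0],"dr": [0,0,0]},{"delta_pos": [-30,6,0],"dr": [0,0,0]},{"delta_pos": [0,0,0],"dr": [0,0,0]},{"delta_pos": [0,0,0],"dr": [0,0,0]}])

```text
time_s: 18.75
position: [0.4223, 0.0659, 0.2449]
tool_rot: [[-0.296, -0.955, 0.002], [-0.955, 0.296, -0.0], [-0.0, -0.002, -1.0]]
ft_force: [-0.1, -0.5, -0.5]
grip_width: 0.047
```

```bash
python3 o.py; python3 - <<'E'
from rig import env
import cv2,numpy as np
a=env.get_image("top")[150:260,220:380]; b=env.get_image("scene")[190:350,240:400]
f=lambda i:cv2.resize(i,(400,400*i.shape[0]//i.shape[1]),interpolation=cv2.INTER_CUBIC)
a,b=f(a),f(b); a=cv2.copyMakeBorder(a,0,400-a.shape[0],0,0,cv2.BORDER_CONSTANT)
cv2.imwrite("pics/c1.png",np.hstack([a,b]))
E
```

```text
t 18.75 pos [422.3  65.9 244.9] F [-0.1 -0.5 -0.5] T [ 0.042 -0.033  0.001] yaw -107.22 q6 100.1 e6 0.006 w 47.0
```

View pics/c1.png

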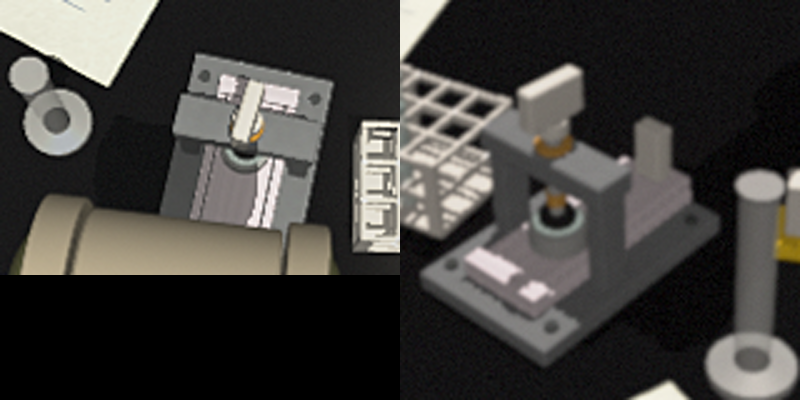

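The last view shows the foot on the cell, the carrier home and the wing about 185° round. The cylinder foot (px 243,199) and the rack edge (px ~362) are where they were. Handing in.

```bash
python3 -c "
from rig import env
print(env.close_job())"
```

```text
the job is handed in; nothing more can be done
None
```

I pushed the carrier fully home, turned the knob clockwise to touch and then about 90° more. I then let go and handed the job in. The clock read under 20 s of the 69 s allowed.

- **Carrier:** it stopped firmly about 2 mm from where I predicted home. The force rose to about 27 N with no further motion, and the pictures show the cell centred under the foot.
- **Knob:** the torque was steady at 0.18 N m, then rose by about 0.075 N m at roughly 95° of turn. After that it grew by about 0.05 N m per quarter turn. I stopped at about 185°, which is 90° past touch. The touch point is good to a few degrees, since I stepped 12° between readings there.
- **Last checks:** after letting go, the wrist force was near zero and the arm was clear. The cylinder and the rack look unmoved to within about a pixel.

**What disagreed:** my first push passed over the post without moving the carrier. In the pictures the fingertips sat about 27 mm higher than the stated tool geometry. I went by the pictures for the second push and for gripping the knob.

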